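# Dock the snorkel keeper and snap its locking cap home

## Task

Slide the loose yellow snorkel keeper along the white rail until it butts flush against the blue fitted neighbour, then fit the loose red snap cap over the steel stud standing in the keeper's slot and press it straight down through the click until it sits fully home on the keeper. Do not let go at the end: finish while still pressing the cap firmly down, with the keeper still flush, and leave the dive mask, shells, flashlight and scrub brush where they are.

Things in the scene. Friction and masses are not known exactly. Their poses are not given: they have to be found in the camera images.
- rail: White docking rail fixed to the table, 136 (x) x 280 (y) x 14 mm, z up; origin: centre of its underside. Groove along y (x -6.5 to 46.5 mm, floor z 8) between ledges with tops at z 14. Fixed on it: blue neighbour (x -5 to 45, y 40 to 135, top z 59) with its own grey cap (x -38, y 105, 40 mm across, top z 67), and the bare steel stud at x -38, y 10.
- stud_seat (a point): On the axis of the bare steel stud, 19 mm above the table: where the centre of the cap's underside rests when fully home, on the keeper's tongue. Axes as the rail's. Stud 16 mm thick, straight to 19 mm above this point, then coned to 11 mm wide at 22 mm above. Four spring beads, centres 11 mm above this point, stick out 4 mm around it.
- dock_face (a point): On the blue neighbour's flat face that looks along the rail's -y, 20 mm above the table, middle of the groove. Axes as the rail's. The yellow keeper's end face must come flush against it.
- keeper: Loose yellow snorkel keeper, about 110 g, in the rail's groove with 1.5 mm play each side, 30 to 80 mm short of the neighbour. Axes as the rail's; origin: centre of the foot's underside, 8 mm above the table. Foot 50 (x) x 60 (y) x 14 mm. Slides along the groove with light friction.
- keeper_grip (a point): Good grip point, on the keeper's middle 38 mm above its origin (46 above the table), axes as the keeper's. The upper body is 36 mm wide in x and 56 mm long in y; its two flat outer sides at x -18 and +18 rise from z 14 to 51 mm above the keeper's origin, the upper 21 mm as two 7 mm clip arms with a gap between.
- keeper_face (a point): Centre of the keeper's flat +y end face, 12 mm above its origin; axes as the keeper's. Coincides with dock_face when flush.
- keeper_slot (a point): On top of the tongue (5 mm thick, 40 mm long in y, reaching out from the foot to 20 mm beyond this point in -x): where the stud's axis stands when flush. The slot is 20 mm wide in x around this point, open to +y, and ends 10 mm behind it (2 mm clear of the stud).
- cap: Loose red plastic snap cap, about 30 g, upright on the table; origin: centre of its underside, z up its axis. Skirt 34 mm across (z 0 to 24 mm), flange 40 mm across (z 24 to 28), grip knob (z 28 to 48). Open below: lip with an 18.6 mm bore at z 0 to 6, wider inside, roof underside at z 24.
- cap_knob (a point): Mid-height of the cap's grip knob (24 mm across, 20 mm high), 38 mm above the cap's underside. Over the stud the cap first rests on the beads about 15 mm above home; it takes about 10 N downward until the lip is over the beads (click: force drops, some 10 mm above home); the last 5 mm the beads help it down onto the tongue.
- shell_a: Brown cone shell, 53 mm long, 26 mm thick, lying on the table; to be left alone. Origin at the centre of its underside.
- shell_b: White cone shell, 53 mm long, 26 mm thick, lying on the table; to be left alone. Origin at the centre of its underside.
- flashlight: Aluminium flashlight with rubber toggle, 120 mm long, 36 mm thick, lying along its x; to be left alone. Origin under its middle.
- brush: Short green plastic scrub brush, 152 mm long, 34 mm high, lying along its x; to be left alone. Origin under its middle.
- mask: Mirrored dive mask standing up, 160 mm wide along its y, 85 mm high, about 60 mm deep; to be left alone. Origin at the centre of its underside.
Mind the look-alikes: they are no part of the job. What is meant by the keeper is not pink, and is the smaller of those in its own colour.

How it is judged:
On the way, in this order (a step that is already met when the one before it is completed fails the run):
1. the keeper lies in the groove, flush against the blue neighbour (y of keeper_face in the frame of dock_face above -0.002 m and z of keeper_face in the frame of dock_face below 0.004 m and x of keeper_face in the frame of dock_face between -0.004 and 0.004 m and angle between keeper's own z axis and vertical below 0.08 rad), for 0.2 s.
2. the cap has clicked over the stud and sits fully home (horizontal distance between cap and stud_seat below 0.003 m and z of cap in the frame of stud_seat between -0.003 and 0.002 m and angle between cap's own z axis and vertical below 0.12 rad), for 0.2 s.
At the end, for the whole second after the job is handed in: Keeper in the groove (4 mm, tilt under 0.08 rad), under 3 mm gap to the neighbour; cap within 3 mm of the stud's axis, underside within 2 mm of home (no more than 3 mm below it), tilt under 0.12 rad; fingers push it (over 2 N) so that it bears on the keeper with over 2 N (all of step 2 and y of keeper_face in the frame of dock_face above -0.003 m and z of keeper_face in the frame of dock_face below 0.004 m and x of keeper_face in the frame of dock_face between -0.004 and 0.004 m and angle between keeper's own z axis and vertical below 0.08 rad and contact force between cap and keeper above 2 N and contact force between the fingers and cap above 2 N); the arm keeps its last pose, push and grip.
It fails at once if a bystander is shifted by more than 30 mm (distance of any of shell_a, shell_b, flashlight, brush, mask from where it was at the start of the episode above 0.03 m).
It also fails if it takes over 54 s, if anything falls off the work surface, if the arm or the gripper's body presses on something with over 40 N, if the wrist force passes 120 N, or if a joint passes its speed limit or range.

## Robot

A 6-joint arm with a two-finger parallel gripper is mounted at the origin on the work surface. World frame = base frame: x ahead of the robot, y to its left, z up, the work surface at z = 0. Lengths are in m, angles in rad, forces in N, time in s.
With the tool pointing down it reaches from about 0.375 to 0.825 m from the base axis. Payload 5.5 kg.
Tool frame: the origin (TCP) lies at the very end of the fingers, on their centre line; the grasp point (between the pads) lies 19 mm behind it; z points along the fingers, y is the line along which they close (so a half turn about z gives the same grasp; the last joint's range is limited). The gripper opens to 85 mm and grips with 20 to 120 N. Pads are 22 mm wide; open, the fingers measure 114 mm over their backs; the gripper's body (76 mm by 85 mm) begins 54 mm behind the grasp point. The pads swing forward as they close: fully open they stand 13 mm farther back than shut.
Start: joints at [-1.156, 0.314, -0.047, 1.21, 0, 1.571], TCP at [0.242, -0.549, 0.231] pointing down, gripper open.
Joint ranges: [-2.67, 2.67], [-0.69, 1.73], [-1.03, 1.25], [-2.08, 2.16], [-1.42, 1.45], [-3.14, 3.14]. Speed limits (rad/s): [2.39, 2.39, 3.01, 3.14, 3.14, 3.14].

## Interface

Orientations are given as [roll, pitch, yaw] about the fixed x, y, z axes, in that order (R = Rz(yaw) Ry(pitch) Rx(roll)).
In Python, from bench import r, solver, monitor, cams, models gives the robot as it stands. Calls block until the motion is done:
- r.move_pose(position, orientation): joint-space move of the TCP to a pose.
- r.movel(position, rotation=None, vel=0.15): straight line of the TCP; rotation=None keeps the orientation; vel is the mean speed in m/s.
- r.goto_joints(angles): joint-space move.
- r.command_gripper(opening, strength=None): finger opening in m; strength is the grip in N (None keeps the last); returns when the fingers have stopped.
- r.dwell(seconds).
- solver.ik(position, orientation): joint angles nearest the present ones, or None.
- monitor.sense(): the state.
- cams.snapshot(name): name is "scene" or "top"; returns the picture (384x512x3 uint8, red, green, blue); there is no depth.
- cams.get_calibration(name): a dict with "camera_matrix" (3x3 intrinsics, pixels), "cam_to_world" (4x4, takes a point from camera to world coordinates). Camera axes: x right, y down, z forward; pixel columns grow to the right and rows downward; lengths in m; the calibration is good to about 2 mm. A picture is of the moment at which its call begins. get_calibration takes no time and is no camera call.
A pose or a line that the arm cannot do raises r.PlanningError and nothing moves.
- r.finish_job(): hands the job in; it is judged then, once.
Trained networks look in the newest picture that a camera, given by its name, has taken for a name from the list of things; names that differ only in an ending like _2 or _b are one class to them, and where a whole thing is asked for, a point or a joint stands for the part that bears it (a point fixed in the world has none). Each returns a list of dicts, best first, with "conf" (0 to 1); they miss things now and then, are a little off and sometimes report something else, mostly with a low value. They report only what shows in the picture. A call takes as long as a camera call. They do not tell look-alikes from the thing itself.
- models.spot_in(camera, name): "position" ([column, row] in pixels, amid what is visible of it).
- models.outline_of(camera, name): "region" (384x512 bool, what is visible of it) and "position" ([column, row] in pixels, amid what is visible of it).
- models.place_of(camera, name): "position" ([column, row] in pixels: a listed point, or the origin of a listed thing).
The state is a dict: "clock": time; "qpos": joint angles; "dq": joint speeds; "tau": joint torques, N m; "ee_pos": TCP position; "tool_rot": TCP orientation; "force": force on the tool from outside, world axes, zero at the start; "moment": the same for the moment, N m; "grip_width": finger opening in m; "grip_force": force on a finger pad.
Only numpy, scipy, OpenCV 4.12 (cv2) and the standard library are available. Lean on these libraries where they do the work, as an engineer would, in place of code of your own. Each camera call takes 0.05 s, during which the arm holds its last target. There are 200 camera calls.

## Working session

There is one attempt and no reset: what is moved stays moved. The work goes in short steps, each a Python script; the robot and the scene stay as the last script left them, time stands still between calls to the robot, and variables do not carry over. Pictures are saved under pics/ and viewed, at most 10 in all, crops included, and the job is handed in when it is done.

```bash
ls; mkdir -p pics
cat > h.py <<'E'
import numpy as np, cv2
from bench import r, solver, monitor, cams, models
def cal(n):
    c=cams.get_calibration(n); return np.array(c["camera_matrix"]),np.array(c["cam_to_world"])
def ray(n,p):
    K,T=cal(n); d=T[:3,:3]@np.linalg.inv(K)@np.array([p[0],p[1],1.]); return T[:3,3],d/np.linalg.norm(d)
def tri(a,b):
    (o1,d1),(o2,d2)=ray("scene",a),ray("top",b)
    s=np.linalg.lstsq(np.c_[d1,-d2],o2-o1,rcond=None)[0]
    p,q=o1+s[0]*d1,o2+s[1]*d2
    return (p+q)/2,np.linalg.norm(p-q)
def atz(n,p,z):
    o,d=ray(n,p); return o+d*(z-o[2])/d[2]
def proj(n,P):
    K,T=cal(n); q=K@(T[:3,:3].T@(np.asarray(P)-T[:3,3])); return q[:2]/q[2]
def save(n,f):
    im=cams.snapshot(n); cv2.imwrite("pics/"+f,im[:,:,::-1]); return im
E
python3 - <<'E'
from h import *
a=save("scene","s0.png");b=save("top","t0.png")
cv2.imwrite("pics/both.png",cv2.resize(np.vstack([a,b])[:,:,::-1],(400,600)) if 0 else np.hstack([a,b])[:,:,::-1][:, :])
np.set_printoptions(precision=3,suppress=True)
for n in("scene","top"):
    print(n,cal(n)[0][0,0],cal(n)[1][:3])
    for t in("stud_seat","dock_face","keeper_grip","keeper_face","keeper_slot","cap","cap_knob","rail","mask","flashlight","brush","shell_a"):
        print(t,[(np.round(d["position"]).astype(int).tolist(),round(d["conf"],2)) for d in models.place_of(n,t)])
print(monitor.sense()["clock"])
E
```

```text
pics
scene 437.40921320939475 [[-0.743  0.557 -0.37   1.022]
 [ 0.669  0.62  -0.41   0.444]
 [ 0.001 -0.553 -0.833  1.074]]
stud_seat [([275, 192], 0.66)]
dock_face [([270, 206], 0.94)]
keeper_grip [([241, 128], 0.97), ([248, 182], 0.93), ([318, 163], 0.81)]
keeper_face [([315, 156], 0.91), ([256, 194], 0.67), ([247, 128], 0.6)]
keeper_slot [([223, 126], 0.98), ([262, 179], 0.9), ([299, 167], 0.85)]
cap [([403, 283], 0.67)]
cap_knob [([405, 276], 0.49), ([328, 277], 0.18)]
rail [([264, 199], 0.57)]
mask [([234, 282], 0.65)]
flashlight [([185, 209], 0.76)]
brush [([215, 109], 0.64), ([276, 191], 0.35)]
shell_a [([264, 197], 0.63), ([354, 243], 0.61), ([330, 273], 0.59), ([271, 208], 0.19)]
top 485.509328929013 [[ 0.002 -0.997  0.074  0.483]
 [-1.    -0.002  0.001 -0.041]
 [-0.001 -0.074 -0.997  1.283]]
stud_seat [([265, 216], 0.58)]
dock_face [([250, 192], 0.71), ([106, 239], 0.19)]
keeper_grip [([360, 241], 0.75), ([263, 277], 0.67), ([290, 194], 0.64)]
keeper_face [([269, 287], 0.8), ([358, 256], 0.58)]
keeper_slot [([381, 231], 0.92), ([285, 214], 0.85), ([275, 265], 0.67)]
cap [([105, 237], 0.45)]
cap_knob [([168, 238], 0.72), ([99, 236], 0.64)]
rail [([268, 200], 0.65)]
mask [([220, 114], 0.95)]
flashlight [([321, 132], 0.84)]
brush [([411, 249], 0.77)]
shell_a [([169, 236], 0.55), ([160, 187], 0.53)]
1.3
```

Run:
```python
import cv2
a=cv2.imread("pics/s0.png")[60:340,150:470];b=cv2.imread("pics/t0.png")[80:320,60:460]
cv2.imwrite("pics/v1.png",cv2.resize(a,(640,560),interpolation=cv2.INTER_CUBIC))
cv2.imwrite("pics/v2.png",cv2.resize(b,(800,480),interpolation=cv2.INTER_CUBIC))
```

```text
(no output)
```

View pics/v1.png

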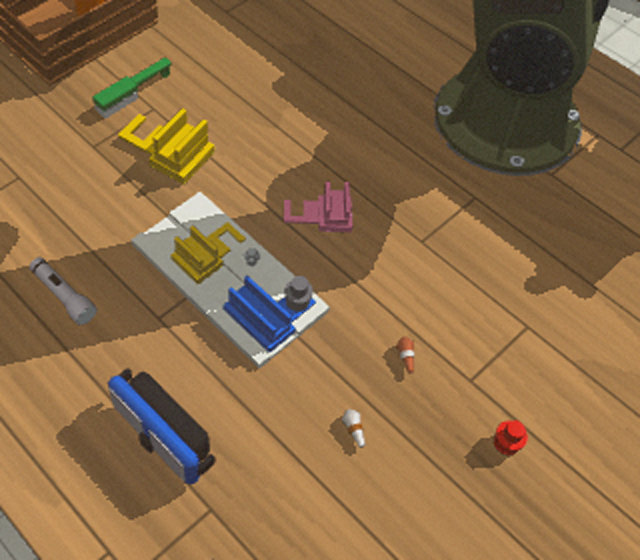

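View pics/v2.png

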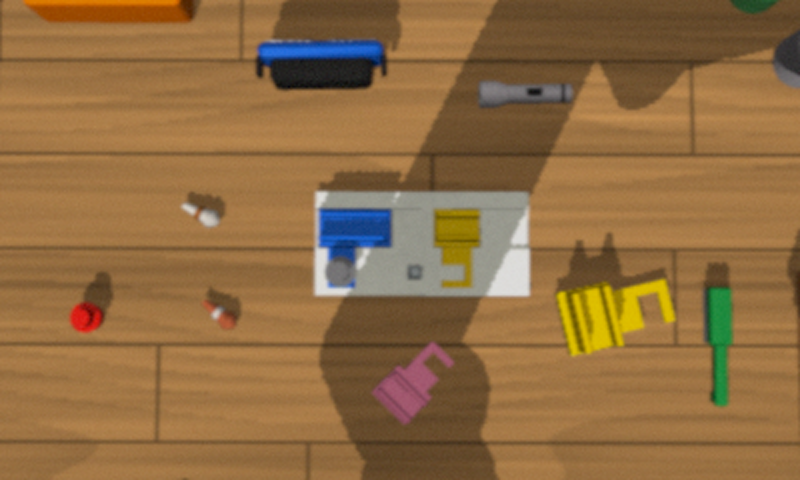

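Candidates for the keeper: yellow in the groove (scene 248,182; top 290,194), larger yellow off the rail (scene 241,128; top 360,241), and pink (scene 318,163; top 263,277). The one in the groove fits, being yellow and the smaller of the two. Cap at scene (405,278), top (103,238); scene (328,277) is the white shell. I'll confirm in one crop while measuring.

```bash
cat > meas.py <<'E'
from h import *
from scipy.optimize import least_squares
np.set_printoptions(precision=4,suppress=True)
def red(n,im):
    hsv=cv2.cvtColor(im,cv2.COLOR_RGB2HSV); m=(((hsv[...,0]<4)|(hsv[...,0]>175))&(hsv[...,1]>200)&(hsv[...,2]>90)).astype(np.uint8)
    k,l,s,c=cv2.connectedComponentsWithStats(m); i=1+np.argmax(s[1:,4]); return s[i],c[i]
E
python3 - <<'E'
from meas import *
S={n:cv2.imread(f"pics/{f}0.png")[:,:,::-1].copy() for n,f in(("scene","s"),("top","t"))}
for n in S: cams.snapshot(n)
t=lambda n,a,b:print(n,*tri(a,b))
t("grip",[248,182],[290,194]); t("slot",[262,179],[285,214]); t("stud",[275,192],[265,216]); t("dock",[270,206],[250,192]); t("knob",[405,276],[99,236])
t("pink",[318,163],[263,277]); t("big",[241,128],[360,241])
for n in S: print("red",n,*red(n,S[n]))
print("red tri",*tri(red("scene",S["scene"])[1],red("top",S["top"])[1]))
R={}
for n in S:
    # white rail segmentation
    o=models.outline_of(n,"rail"); m=o[0]["region"].astype(np.uint8)
    c=max(cv2.findContours(m,0,1)[0],key=cv2.contourArea); h=cv2.convexHull(c)
    q=cv2.approxPolyDP(h,8,True)[:,0]; print(n,o[0]["conf"],m.sum(),cv2.minAreaRect(h),q.tolist())
    print([atz(n,p,.014).round(4).tolist() for p in q])
im=np.hstack([cv2.resize(S["scene"][165:245,205:315],(440,320),interpolation=2),cv2.resize(S["top"][170:235,215:330],(360,203),interpolation=2) if 0 else cv2.resize(S["top"][165:245,230:320],(360,320),interpolation=2)])
cv2.imwrite("pics/v3.png",im[:,:,::-1])
E
```

```text
grip [ 0.5717 -0.1243  0.043 ] 0.003117629841981357
slot [ 0.5229 -0.1145  0.022 ] 0.008448871144326865
stud [ 0.518  -0.0629  0.0056] 0.008393486103107025
dock [ 0.5775 -0.0226  0.04  ] 0.005010769542918304
knob [0.4649 0.3598 0.043 ] 0.007683563087131079
pink [ 0.3563 -0.0534  0.0142] 0.0030642427064645453
big [ 0.4507 -0.3016  0.0371] 0.0008366473690935384
red scene [399 270  15  15 120] [406.3667 276.6917]
red top [ 96 232  15  14 160] [102.65   238.3063]
red tri [0.4566 0.3592 0.0247] 0.0006162607801912882
scene 0.8 3371 ((264.87884521484375, 197.12493896484375), (93.97969055175781, 47.598968505859375), 44.11859893798828) [[247, 157], [313, 213], [280, 243], [217, 182]]
[[0.5009, -0.2147, 0.014], [0.4934, 0.0622, 0.014], [0.6273, 0.0689, 0.014], [0.6282, -0.2028, 0.014]]
top 0.65 4982 ((271.0, 201.5), (53.0, 108.0), 90.0) [[323, 177], [323, 227], [217, 224], [220, 176]]
[[0.6175, -0.2119, 0.014], [0.4866, -0.2108, 0.014], [0.4939, 0.0655, 0.014], [0.6197, 0.0586, 0.014]]
```

View pics/v3.png

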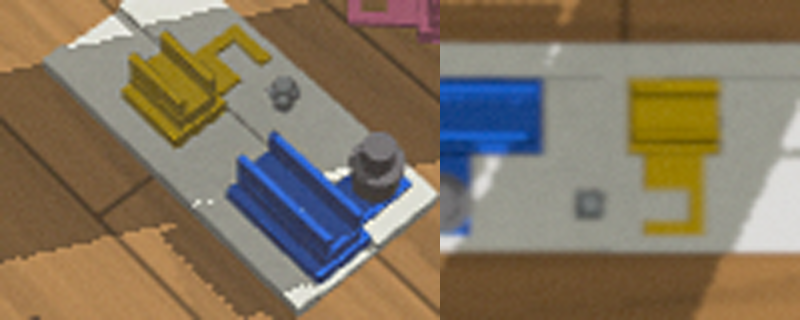

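The crop confirms it: the small yellow keeper sits in the groove, slot open towards +y, with the stud at about top (267,216), scene (276,188). Next is a fine fit of the rail edges and stud.

Run:
```python
from meas import *
def sub(v,i0,i1,th):  # crossing index
    pass
T=cv2.imread("pics/t0.png"); s=cv2.cvtColor(T,cv2.COLOR_BGR2HSV)[...,1].astype(float)
s=cv2.GaussianBlur(s,(3,3),0)
def cross(v,a,b):
    lo,hi=v[a],v[b]; th=(lo+hi)/2; st=1 if b>a else -1
    for i in range(a,b,st):
        if (v[i]-th)*(v[i+st]-th)<=0: return i+st*(th-v[i])/(v[i+st]-v[i])
up=[(c,cross(s[:,c],179,171)) for c in range(225,318,2)]
dn=[(c,cross(s[:,c],225,233)) for c in range(225,318,2)]
rt=[(cross(s[k],319,331),k) for k in range(180,225,2)]
lf=[(cross(s[k],220,211),k) for k in list(range(178,184))+list(range(222,226))]
f={}
for nm,l,ax in(("up",up,0),("dn",dn,0),("rt",rt,1),("lf",lf,1)):
    P=np.array([atz("top",p,.014)[:2] for p in l if None not in p])
    c=np.median(P,0); print(nm,len(P),c, cv2.fitLine(P.astype(np.float32),cv2.DIST_HUBER,0,.01,.01).ravel())
# scene edges: transition of saturation along normals of the expected rail edges, then fit x,y,yaw using both views
S=cv2.imread("pics/s0.png")
sat={"top":s,"scene":cv2.GaussianBlur(cv2.cvtColor(S,cv2.COLOR_BGR2HSV)[...,1].astype(float),(3,3),0)}
def edgepts(n,x0,y0,yaw):
    out=[]
    R=np.array([[np.cos(yaw),-np.sin(yaw)],[np.sin(yaw),np.cos(yaw)]])
    for side,z in((( -1,0),.014),((1,0),.014),((0,1),.014),((0,-1),.014)):
        for u in np.linspace(-.9,.9,30):
            l=np.array([side[0]*.068 if side[0] else u*.068, side[1]*.14 if side[1] else u*.14])
            nrm=np.array(side)
            d=np.linspace(-.014,.014,57)
            pp=np.array([proj(n,[*(R@(l+nrm*t)+[x0,y0]),z]) for t in d]).astype(np.float32)
            v=cv2.remap(sat[n].astype(np.float32),pp[:,0].reshape(1,-1),pp[:,1].reshape(1,-1),1).ravel()
            g=np.gradient(v); i=np.argmax(g)
            if g[i]>4: out.append((l,nrm,d[i],side))
    return out
for n in("top","scene"):
    x,y,w=.552,-.075,.003
    for _ in range(4):
        E=edgepts(n,x,y,w)
        # offsets: d = nrm.(dx,dy)+ w*(nrm x l)
        A=np.array([[q[1][0],q[1][1],q[1]@np.array([-q[0][1],q[0][0]])] for q in E]); b=np.array([q[2] for q in E])
        r_=least_squares(lambda p:A@p-b,[0,0,0],loss="soft_l1",f_scale=.001).x; x+=r_[0];y+=r_[1];w+=r_[2]
    res=b-A@r_
    print(n,x,y,w,len(E),{sd:np.median([rr for rr,q in zip(res,E) if q[3]==sd]).round(4) for sd in((-1,0),(1,0),(0,1),(0,-1))})
print("stud mid",*tri([276.2,188.2],[267.0,215.6]))
# dark-grey stud blob centroids
for n,c,rr,I in(("top",267,216,T),("scene",276,188,S)):
    g=cv2.cvtColor(I,cv2.COLOR_BGR2GRAY)[rr-8:rr+9,c-8:c+9].astype(float)
    w_=np.clip(np.median(g)-15-g,0,None); yy,xx=np.mgrid[rr-8:rr+9,c-8:c+9]; print(n,(w_*xx).sum()/w_.sum(),(w_*yy).sum()/w_.sum())
```

```text
up 47 [ 0.6226 -0.0754] [ 0.0016 -1.      0.6226 -0.0822]
dn 47 [ 0.484  -0.0753] [ 0.0007  1.      0.484  -0.0503]
rt 23 [ 0.5518 -0.2153] [ 1.      0.0089  0.555  -0.2151]
lf 10 [0.6026 0.0671] [ 1.     -0.0008  0.5628  0.0671]Traceback (most recent call last):
  File "<stdin>", line 37, in <module>
  File "<stdin>", line 29, in edgepts
  File "h.py", line 15, in proj
    K,T=cal(n); q=K@(T[:3,:3].T@(np.asarray(P)-T[:3,3])); return q[:2]/q[2]
        ~~~^^^
  File "h.py", line 4, in cal
    c=cams.get_calibration(n); return np.array(c["camera_matrix"]),np.array(c["cam_to_world"])
ValueError: time passes only in moves, steps and waits
```

```bash
sed -i 's/^def cal(n):/import functools\n@functools.lru_cache(None)\ndef cal(n):/' h.py
python3 - <<'E'
from meas import *
sat={};I={}
for n,f in(("top","t"),("scene","s")):
    I[n]=cv2.imread(f"pics/{f}0.png"); sat[n]=cv2.GaussianBlur(cv2.cvtColor(I[n],cv2.COLOR_BGR2HSV)[...,1],(3,3),0).astype(np.float32)
sides=((-1,0),(1,0),(0,1),(0,-1))
for n in sat:
    x,y,w=.553,-.074,0.
    for _ in range(4):
        E=[]
        R=np.array([[np.cos(w),-np.sin(w)],[np.sin(w),np.cos(w)]])
        for sd in sides:
            for u in np.linspace(-.9,.9,30):
                l=np.where(sd,sd,u)*[.068,.14]; d=np.linspace(-.012,.012,49)
                pp=np.array([proj(n,[*(R@(l+np.array(sd)*t)+[x,y]),.014]) for t in d],np.float32)
                g=np.gradient(cv2.remap(sat[n],pp[:,:1],pp[:,1:],1).ravel()); i=np.argmax(g)
                if g[i]>4: E.append((l,np.array(sd),d[i],sd))
        A=np.array([[q[1][0],q[1][1],q[1]@np.array([-q[0][1],q[0][0]])] for q in E]); b=np.array([q[2] for q in E])
        p=least_squares(lambda p:A@p-b,[0,0,0],loss="soft_l1",f_scale=.001).x; x+=p[0];y+=p[1];w+=p[2]
    res=b-A@p
    print(n,x,y,w,len(E),[np.median([a for a,q in zip(res,E) if q[3]==sd]).round(4) for sd in sides])
print("stud mid",*tri([276.2,188.2],[267.0,215.6]))
for n,c,k in(("top",267,216),("scene",276,188)):
    g=cv2.cvtColor(I[n],cv2.COLOR_BGR2GRAY)[k-8:k+9,c-8:c+9].astype(float)
    W=np.clip(np.median(g)-15-g,0,None); yy,xx=np.mgrid[k-8:k+9,c-8:c+9]; print(n,(W*xx).sum()/W.sum(),(W*yy).sum()/W.sum())
    h=cv2.cvtColor(I[n],cv2.COLOR_BGR2HSV); m=((h[...,0]>18)&(h[...,0]<32)&(h[...,1]>220)).astype(np.uint8); m[:, :]*=1
    kk,l,s,cc=cv2.connectedComponentsWithStats(m); print([(s[i].tolist(),cc[i].round(1).tolist()) for i in range(1,kk) if s[i,4]>150])
E
```

```text
top 0.5532487691103938 -0.07390840816550025 -0.0014722145021073708 120 [np.float64(0.0011), np.float64(0.0018), np.float64(0.0007), np.float64(0.001)]
scene 0.5603801106160442 -0.07145838183595775 0.007135917730614241 120 [np.float64(0.0026), np.float64(0.0031), np.float64(0.0009), np.float64(0.0026)]
stud mid [ 0.5163 -0.0652  0.0216] 0.0013844192731441933
top 266.77048070412997 215.88761002031146
[([278, 185, 21, 28, 447], [288.0, 196.9]), ([338, 220, 59, 37, 1273], [362.5, 236.5])]
scene 277.5631210894369 185.87486198012513
[([209, 114, 44, 27, 390], [231.4, 127.2])]
```

```bash
cat >> h.py <<'E'
pi=np.pi
def st():
    s=monitor.sense(); return np.round(np.r_[s["clock"],s["ee_pos"],s["force"],s["grip_width"],s["grip_force"]],4)
E
python3 - <<'E'
from h import *
np.set_printoptions(precision=4,suppress=True)
print(monitor.sense()["tool_rot"],st())
Y=pi/2
q=solver.ik([.573,-.195,.12],[pi,0,Y]); q2=solver.ik([.573,-.195,.12],[pi,0,-Y]); print(q,q2)
if q is None or (q2 is not None and abs(q2[5])<abs(q[5])): Y=-Y
r.command_gripper(0.0,40)
r.move_pose([.573,-.195,.12],[pi,0,Y])
r.movel([.573,-.195,.029],vel=.15); print(st())
y=-.195; f0=monitor.sense()["force"][1]
r.movel([.573,-.125,.029],vel=.06); print(st()); y=-.125
while y<-.09:
    y+=.003; r.movel([.573,y,.029],vel=.03); f=monitor.sense()["force"]; print(round(y,4),np.round(f-[0,f0,0],2),st()[0])
    if abs(f[1]-f0)>8: break
r.dwell(.3); print(st())
save("top","t1.png");save("scene","s1.png")
E
```

```text
[ 3.1416 -0.      0.4148] [ 1.5     0.2418 -0.5491  0.2313 -0.1576 -0.4828 -0.3058  0.0857  0.    ]
[-0.328   0.3873 -0.2037  0.9797  0.      1.2428] [-0.328   0.3873 -0.2037  0.9797  0.     -1.8988]
[ 4.8333  0.5735 -0.1955  0.0297 -0.2855 -0.2002  0.2381 -0.      0.    ]
[ 6.15    0.5729 -0.1251  0.0289  0.2454 -0.9032 -0.1168 -0.0003  0.    ]
-0.122 [ 0.    0.66 -0.41] 6.4
-0.119 [ 0.5  -0.02  0.09] 6.65
-0.116 [ 0.14  0.51 -0.04] 6.9
-0.113 [-0.19 -0.02 -0.17] 7.15
-0.11 [ 0.63  0.03 -1.1 ] 7.4
-0.107 [0.67 0.55 0.34] 7.65
-0.104 [-0.67 -3.1   0.55] 7.9
-0.101 [ -2.14 -12.17   2.11] 8.15
[  8.45     0.573   -0.1044   0.0295  -1.5064 -11.5311   2.888   -0.
   6.029 ]
```

```bash
python3 - <<'E'
from h import *
np.set_printoptions(precision=4,suppress=True)
r.movel([.573,-.13,.03],vel=.1); r.movel([.573,-.13,.14],vel=.2)
save("top","t1.png")
c=[.4566,.3592]
for Y in (pi/2,-pi/2,0,pi): print(Y,solver.ik([*c,.12],[pi,0,Y]),solver.ik([.515,-.065,.12],[pi,0,Y]))
r.move_pose([*c,.13],[pi,0,pi/2]); r.command_gripper(.06,20)
save("scene","s2.png"); print(st())
E
python3 - <<'E'
import cv2,numpy as np
a=cv2.imread("pics/t1.png")[165:245,210:330];b=cv2.imread("pics/s2.png")[200:320,330:480]
cv2.imwrite("pics/v4.png",np.hstack([cv2.resize(a,(400,267),interpolation=2),cv2.resize(b,(334,267),interpolation=2)]))
E
```

```text
1.5707963267948966 [ 0.6666  0.3449 -0.2657  0.9602  0.      2.2374] [-0.1255  0.237  -0.4138  0.92    0.      1.4452]
-1.5707963267948966 [ 0.6666  0.3449 -0.2657  0.9602  0.     -0.9042] [-0.1255  0.237  -0.4138  0.92    0.     -1.6963]
0 [ 0.6666  0.3449 -0.2657  0.9602  0.     -2.475 ] [-0.1255  0.237  -0.4138  0.92    0.      3.016 ]
3.141592653589793 [ 0.6666  0.3449 -0.2657  0.9602  0.      0.6666] [-0.1255  0.237  -0.4138  0.92    0.     -0.1255]
[12.2167  0.4566  0.3592  0.13    0.315   0.6192  0.6299  0.06    0.    ]
```

View pics/v4.png

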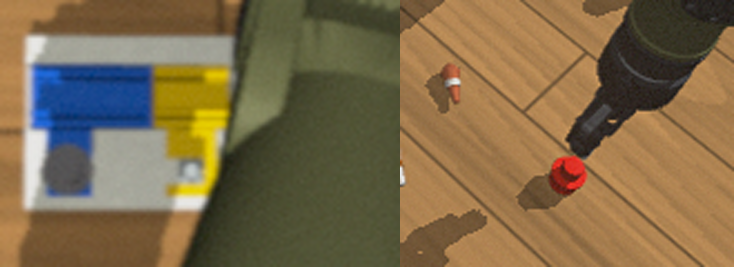

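The keeper is flush against the blue neighbour with the stud standing in its slot; the cap is upright under the gripper. Next I centre and grasp the cap.

```bash
python3 - <<'E'
from h import *
c=[.4566,.3592]
save("top","t3.png"); save("scene","s3.png")
r.movel([*c,.033],vel=.12); print(st())
r.command_gripper(.0,20); print(st())
r.command_gripper(.05); r.movel([*c,.055],vel=.15)
r.move_pose([*c,.055],[pi,0,pi]); r.movel([*c,.032],vel=.1); print(st())
r.command_gripper(.0,60); print(st())
r.movel([*c,.13],vel=.15); print(st())
save("scene","s4.png"); save("top","t4.png")
E
python3 - <<'E'
import cv2,numpy as np
t=cv2.imread("pics/t3.png")[195:235,245:295];s=cv2.imread("pics/s3.png")[165:215,250:312];b=cv2.imread("pics/s4.png")[170:320,330:480]
f=lambda a,w,h:cv2.resize(a,(w,h),interpolation=cv2.INTER_NEAREST)
cv2.imwrite("pics/v5.png",np.hstack([f(t,250,200),f(s,248,200),f(b,200,200)]))
E
```

```text
[13.275   0.4571  0.3596  0.0337  0.6851  0.1581 -0.4509  0.06    0.    ]
[13.6917  0.4571  0.3596  0.0337 -0.1994  0.1158  3.6561  0.0229 20.068 ]
[16.15    0.456   0.3587  0.0314  0.9773 -0.5003  1.1717  0.05    0.    ]
[ 1.65167e+01  4.57100e-01  3.59500e-01  3.27000e-02 -3.35300e-01
 -4.17400e-01  3.58380e+00  2.16000e-02  5.86808e+01]
[1.73167e+01 4.56000e-01 3.58800e-01 1.29100e-01 3.47800e-01 4.26400e-01
 1.53900e-01 2.20000e-02 5.86796e+01]
```

View pics/v5.png

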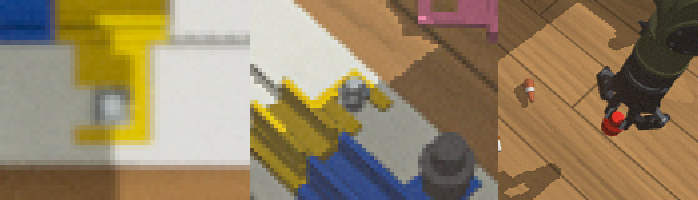

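```bash
python3 - <<'E'
from h import *
X,Y=.516,-.065
r.move_pose([X,Y,.13],[pi,0,pi]); r.movel([X,Y,.088],vel=.12); r.dwell(.2); print(st())
s=monitor.sense(); f0=np.array(s["force"]); m0=np.array(s["moment"]); 
save("scene","s5.png"); save("top","t5.png")
z=.088
while z>.068:
    z-=.002; r.movel([X,Y,z],vel=.04); s=monitor.sense(); d=np.array(s["force"])-f0
    print(round(z,4),np.round(s["ee_pos"],4),d.round(2),(np.array(s["moment"])-m0).round(3),round(s["clock"],2))
    if d[2]>6 or np.hypot(d[0],d[1])>5: break
save("scene","s6.png")
E
python3 - <<'E'
import cv2,numpy as np
f=lambda n:cv2.resize(cv2.imread(f"pics/{n}.png")[140:220,230:320],(390,347),interpolation=2)
cv2.imwrite("pics/v6.png",np.hstack([f("s5"),f("s6")]))
E
```

```text
[ 1.96917e+01  5.16800e-01 -6.50000e-02  8.89000e-02  3.04500e-01
  1.21800e-01 -3.25300e-01  2.17000e-02  5.86974e+01]
0.086 [ 0.5159 -0.065   0.0859] [-0.66 -0.07  1.47] [-0.051  0.058 -0.036] 20.04
0.084 [ 0.5158 -0.065   0.0838] [-0.52 -0.23 -1.15] [-0.085  0.01  -0.008] 20.29
0.082 [ 0.5159 -0.065   0.0818] [-0.48 -0.56 -0.37] [-0.079  0.037 -0.042] 20.54
0.08 [ 0.5159 -0.065   0.0799] [-0.   -0.61  0.42] [-0.04   0.041 -0.022] 20.79
0.078 [ 0.5159 -0.065   0.0779] [ 0.14 -0.56  0.44] [-0.033  0.079 -0.038] 21.04
0.076 [ 0.5158 -0.065   0.0758] [-0.36  0.42  0.07] [-0.066 -0.012 -0.022] 21.29
0.074 [ 0.5158 -0.065   0.0738] [-0.17 -0.33  0.22] [-0.021  0.038 -0.018] 21.54
0.072 [ 0.5159 -0.065   0.0718] [ 0.44 -0.76 -0.27] [-0.038  0.016 -0.031] 21.79
0.07 [ 0.5159 -0.065   0.0698] [-0.71 -0.2   0.39] [-0.082  0.026 -0.015] 22.04
0.068 [ 0.5159 -0.065   0.0678] [-0.11 -0.04 -0.49] [-0.046 -0.046 -0.017] 22.29
```

View pics/v6.png

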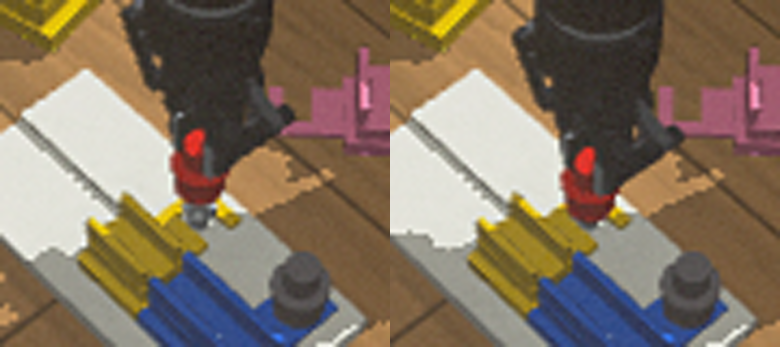

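The cap has gone over the stud tip with no side force. Now I press it through the click.

```bash
python3 - <<'E'
from h import *
X,Y=.516,-.065
z=.068; home=False
while z>.036:
    z-=.0015; r.movel([X,Y,z],vel=.03); s=monitor.sense(); d=np.array(s["force"])
    print(round(z,4),np.round(s["ee_pos"],4),d.round(2),np.array(s["moment"]).round(2),round(s["grip_width"],4),round(s["clock"],2))
    if np.hypot(d[0],d[1])>12 or d[2]>30: break
    if s["ee_pos"][2]<.0555 and d[2]>13: break
r.dwell(.4); print(st()); save("scene","s7.png"); save("top","t7.png")
E
python3 - <<'E'
import cv2,numpy as np
f=lambda n:cv2.resize(cv2.imread(f"pics/{n}.png")[140:220,230:320],(390,347),interpolation=2)
cv2.imwrite("pics/v7.png",f("s7"))
E
```

```text
0.0665 [ 0.5162 -0.0649  0.0666] [-0.52  0.95  0.95] [ 0.15 -0.03  0.  ] 0.0213 22.59
0.065 [ 0.5167 -0.0648  0.0657] [-1.01  0.58  5.44] [0.3  0.16 0.04] 0.0214 22.84
0.0635 [ 0.5173 -0.0649  0.0647] [0.02 0.27 8.69] [0.27 0.11 0.01] 0.0213 23.09
0.062 [ 0.5172 -0.0649  0.0632] [-1.25  1.2   6.77] [ 0.36  0.14 -0.04] 0.0215 23.34
0.0605 [ 0.5162 -0.065   0.0606] [-0.7   0.95  1.6 ] [ 0.19 -0.05 -0.02] 0.0214 23.59
0.059 [ 0.5161 -0.065   0.0587] [ 1.45 -0.81 -1.48] [ 0.1  -0.33  0.01] 0.0219 23.84
0.0575 [ 0.5154 -0.0649  0.0567] [ 1.85  0.29 -4.96] [ 0.1  -0.4  -0.02] 0.0214 24.09
0.056 [ 0.5153 -0.0651  0.0549] [  4.49  -1.58 -14.24] [-0.17 -0.9   0.  ] 0.0216 24.34
0.0545 [ 0.5153 -0.065   0.0539] [  2.6   -0.39 -13.01] [-0.06 -0.57 -0.  ] 0.0216 24.59
0.053 [ 0.5158 -0.0651  0.0531] [ 1.02 -0.24 -8.51] [-0.18 -0.19 -0.  ] 0.0212 24.84
0.0515 [ 0.5166 -0.065   0.0522] [-0.18  0.59  0.1 ] [0.04 0.03 0.04] 0.0214 25.09
0.05 [ 0.5169 -0.0651  0.0515] [-2.69  0.21  8.41] [0.07 0.56 0.06] 0.0216 25.34
0.0485 [ 0.5171 -0.0652  0.0514] [-7.98  0.65 23.46] [0.17 1.52 0.03] 0.0215 25.59
[ 2.59917e+01  5.17100e-01 -6.52000e-02  5.14000e-02 -6.56680e+00
  5.65400e-01  2.21537e+01  2.18000e-02  6.31408e+01]
```

View pics/v7.png

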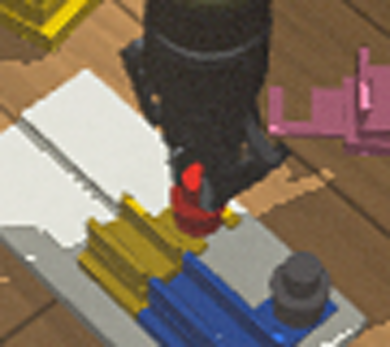

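The profile shows a peak, the click, the pull-down and then a firm stop at TCP z 51.4 mm (51.7 predicted), with a 22 N press. The picture shows the cap seated on the tongue at (196,205) of the crop and the keeper still against the blue neighbour.

```bash
python3 -c "
from h import *
print(st()); print(r.finish_job()); print(st())"
```

```text
[ 2.60917e+01  5.17100e-01 -6.52000e-02  5.14000e-02 -7.12610e+00
  3.30000e-02  2.21502e+01  2.16000e-02  6.31403e+01]
the job is handed in; nothing more can be done
None
the job is handed in; nothing more can be done
```

I handed the job in at 26 s: the keeper was flush against the blue neighbour and the red cap had clicked fully home, still held down with about 22 N; I never went near the mask, shells, flashlight or brush, and no verdict came back.

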